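Set the brakes of the rolling trays

TASK

First lock the little rolling tray that carries the milk carton: push its brake pedal all the way down. Then release the tray that carries the round tea caddy: lift its brake pedal all the way up. Leave the brake of the mug's tray as it is.

Things in the scene. Friction and masses are not known exactly. Their poses are not given: they have to be found in the camera images.
- milk_tray: Wheeled wooden tray with the milk carton (rectangular, 68x100 mm, 182 high). Origin: tray centre at worktop height; x away from the robot along its depth. Three like trays (140 deep, 120 wide, top at 43 mm, wire rail to 64) stand in a row in any order, slightly turned, loads 110+ mm behind the pedals. Trays are fixed: they do not roll. Each has a front brake lever: steel arm, black rubber pedal.
- milk_pedal (a point): Centre of the milk tray's brake pedal (36 long, 24 wide, 10 mm thick). x: along the lever to its hinge 75 mm away; y: hinge line, level; z: out of its upper face. Hinge: 45 mm above the worktop, 12 mm before the tray. Stops: 5 deg below level (locked, pedal 38 mm high) and 35 deg above (released, 88 mm). No spring: stays where left, moves at about 3 N. Starts up.
- caddy_pedal (a point): Same pedal, axes, sizes, hinge and stops on the tray carrying the round tea caddy (tin, 86 mm diameter, 150 mm high, small knob on the lid). Starts down (locked), within 5 degrees of its lower stop. Its two sides, 24 mm apart, are free for fingers from above, so it can be pinched and lifted along its arc about the hinge.
- mug_pedal (a point): Same pedal, axes, sizes, hinge and stops on the tray carrying the mug (81 mm across, 101 mm high, handle at its side). Starts up (released). To be left alone. (Beware: wall cabinets hang from 0.55 m above the worktop, on the right from x = 0.44 m on; swing the arm across close to the robot.)

How it is judged:
By the outcome, as a careful person would: the job done as asked, in the order asked, and still so for the second after the job is handed in, with the robot touching nothing.
It also fails if it takes over 50 s, if anything falls off the work surface, if the arm or the gripper's body presses on something with over 40 N, if the wrist force passes 120 N, or if a joint passes its speed limit or range.

ROBOT

A 6-joint arm with a two-finger parallel gripper is mounted at the origin on a cart in front of the work surface, level with it; the furniture and walls round the work are solid. World frame = base frame: x ahead of the robot, y to its left, z up, the work surface at z = 0. Lengths are in mm, angles in degrees, forces in N, time in s.
With the tool pointing down it reaches from about 350 to 850 mm from the base axis. Payload 8.1 kg.
Tool frame: the origin (TCP) lies midway between the tips of the shut fingers; the grasp point (between the pads) lies bot.hold_point_z behind it (bot.hold_point_z is the distance from the TCP to the grasp point, in mm); z points along the fingers, y is the line along which they close (so a half turn about z gives the same grasp; the last joint's range is limited). The gripper opens to 93 mm and grips with 3 to 60 N. Pads are 15 mm wide; open, the fingers measure 128 mm over their backs; the gripper's body (75 mm by 188 mm) begins 65 mm behind the grasp point.
Start: joints at [-77.601, 7.471, 85.268, -0, 87.261, -4.893], TCP at [178.364, -572.88, 218.635] pointing down, gripper open.
Joint ranges: [-169.43, 169.43], [-51.17, 129.36], [1.28, 143.12], [-76.62, 256.62], [0, 156.53], [-152.29, 152.29]. Speed limits (degrees/s): [136.94, 136.94, 159.86, 180, 180, 180].

INTERFACE

Orientations are given as a 3x3 rotation matrix whose columns are the frame's x, y, z axes.
In Python, from workcell import bot, eyes, spotter gives the robot as it stands.
- The arm moves only by the shell command python3 -m pendant 'ROWS' [FORCE]. ROWS is JSON, a list that holds one entry, the list of rows, each a list of 7 numbers: the turn, a rotation vector about the tool's x, y, z in degrees, then the shift along the tool's x, y, z in mm, then the opening, from -1 (shut) to 1 (fully open). In form: [[[rx, ry, rz, tx, ty, tz, grip], ...]]. A call has 1 to 8 rows; each row shifts and turns the commanded pose from where the row before left it, along the tool's axes as they then stand; what a row does not reach is not made up. A row lasts 1/8 s, in which the tool goes at most 62.5 mm and 10.7 degrees, less where a joint would pass 70% of its speed; a pose out of reach is approached as far as the arm can. A call is refused whole if a number of a shift passes 62.5 or a number of a turn 10.7, either way. A call with a gripper value outside its range is refused whole. The fingers move at their own pace and stop on an object; FORCE is the grip in N (left out, the last holds). Time passes only in rows, so rows that do not move let the fingers close. It gives the time, the measured TCP pose, the force, the opening and the grip force at its end, in the units of the state.
- bot.get_state(): the state, without advancing time (a new reading comes with each control period).
- eyes.capture(name): name is "scene" or "top" or "wrist"; returns the picture (420x560x3 uint8, blue, green, red); there is no depth.
- eyes.calibration(name): a dict with "camera_matrix" (3x3 intrinsics, pixels), "rvec" (rotation vector, rad) and "tvec" (3), from world to camera coordinates, as OpenCV has them. Camera axes: x right, y down, z forward; pixel columns grow to the right and rows downward; lengths in mm; the calibration is good to about 2 mm. A picture is of the moment at which its call begins: read the wrist's pose just before it. calibration takes no time and is no camera call; for the wrist camera it gives the pose at the moment of the call.
- bot.finish_job(): hands the job in; it is judged then, once.
Trained networks look in the newest picture that a camera, given by its name, has taken for a name from the list of things; names that differ only in an ending like _2 or _b are one class to them, and where a whole thing is asked for, a point or a joint stands for the part that bears it (a point fixed in the world has none). Each returns a list of dicts, best first, with "p" (0 to 1); they miss things now and then, are a little off and sometimes report something else, mostly with a low value. They report only what shows in the picture. A call takes as long as a camera call.
- spotter.cut_out(camera, query): "mask" (420x560 bool, what is visible of it) and "extent" ([left, top, right, bottom] in pixels, round what is visible of it).
The state is a dict: "time_s": time; "joint_positions": joint angles; "dq": joint speeds; "effort": joint torques, N m; "position": TCP position; "eef_rot": TCP orientation; "contact_force": force on the tool from outside, world axes, zero at the start; "ft_torque": the same for the moment, N m; "gripper_width": opening from 0.0 (shut) to 1.0 (fully open); "gripper_force": force on a finger pad.
Only numpy, scipy, OpenCV 4.12 (cv2) and the standard library are available. Lean on these libraries where they do the work, as an engineer would, in place of code of your own. Each camera call takes 0.05 s, during which the arm holds its last target. There are 200 camera calls.

## Working session

There is one attempt and no reset: what is moved stays moved. The work goes in short steps, Python scripts to look and compute and a shell command to move; the robot and the scene stay as the last step left them, time stands still between calls to the robot, and variables do not carry over. Pictures are saved under pics/ and viewed, at most 10 in all, crops included, and the job is handed in when it is done.

```bash
mkdir -p pics; ls
python3 - <<'E'
from workcell import bot, eyes, spotter
import cv2, numpy as np
s=bot.get_state(); print(s['time_s'],s['position'],s['eef_rot'],bot.hold_point_z,s['gripper_width'])
ims=[]
for c in ['scene','top']:
    im=eyes.capture(c); cv2.imwrite(f'pics/{c}0.png',im)
    k=eyes.calibration(c); R=cv2.Rodrigues(np.array(k['rvec']))[0]; print(c,(-R.T@np.array(k['tvec']).ravel()).round(),k['camera_matrix'])
    for q in ['milk_tray','milk_pedal','caddy_pedal','mug_pedal']:
        for d in spotter.cut_out(c,q)[:3]:
            m=d['mask']; v,u=np.nonzero(m); print(q,round(d['p'],2),d['extent'],u.mean().round(1),v.mean().round(1),m.sum())
E
```

```text
pics
0.0 [ 178.23477963 -572.34138153  217.62346845] [[ 9.54813937e-01  2.97203983e-01 -3.72870668e-04]
 [ 2.97204175e-01 -9.54812385e-01  1.72852223e-03]
 [ 1.57702158e-04 -1.76123583e-03 -9.99998437e-01]] 18.8 1.0000353734277352
scene [-28. 504. 441.] [[448.35185794   0.         280.50872611]
 [  0.         448.35185794 209.67494054]
 [  0.           0.           1.        ]]
milk_pedal 0.74 [296.2, 212.8, 335.8, 246.1] 314.0 226.3 303
caddy_pedal 0.55 [351.2, 200.6, 384.6, 221.5] 367.2 211.8 385
mug_pedal 0.72 [216.8, 241.8, 255.5, 275.7] 236.3 253.8 389
mug_pedal 0.67 [297.1, 211.2, 334.7, 245.2] 314.2 226.4 382
top [417. -23. 897.] [[390.31497155   0.         276.85893105]
 [  0.         390.31497155 212.02164448]
 [  0.           0.           1.        ]]
milk_tray 0.56 [248.2, 130.8, 310.8, 251.7] 277.4 176.4 4534
milk_pedal 0.57 [281.2, 208.2, 292.6, 252.8] 286.3 232.5 352
caddy_pedal 0.84 [355.3, 206.5, 373.5, 252.3] 363.1 229.7 406
mug_pedal 0.89 [202.1, 204.0, 214.4, 242.5] 206.9 227.3 306
```

View pics/scene0.png

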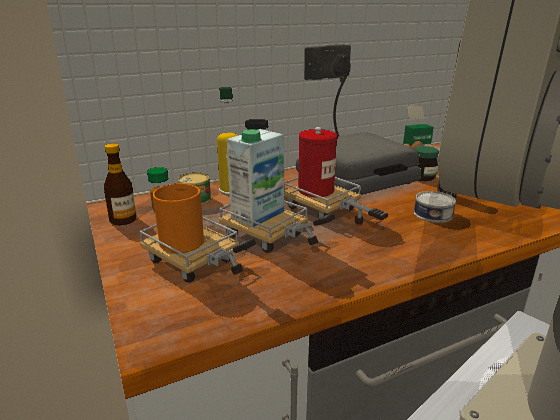

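View pics/top0.png

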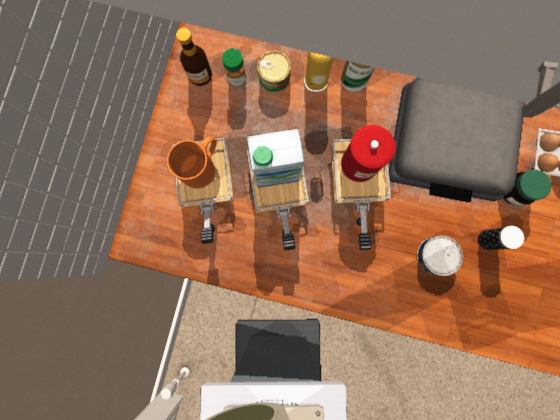

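The scene and top views agree: left to right the trays are mug (pedal near top px 207,237), milk (289,242) and caddy (365,241). The mug and milk pedals are raised, and the caddy pedal is level. I'll zoom in on the levers.

Run:
```python
import cv2, numpy as np
a=cv2.imread('pics/top0.png')[185:265,190:390]; cv2.imwrite('pics/z1.png',cv2.resize(a,None,fx=4,fy=4,interpolation=cv2.INTER_CUBIC))
```

```text
(no output)
```

View pics/z1.png

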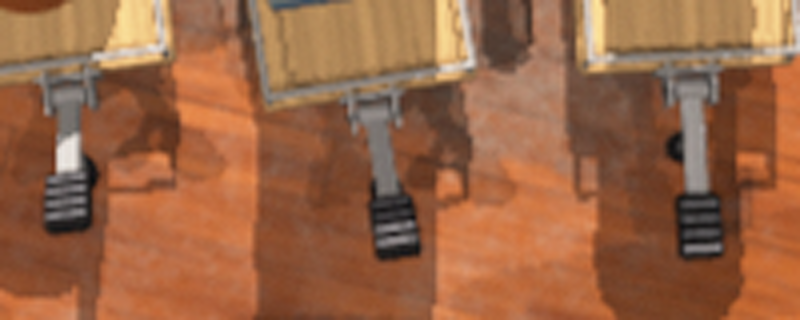

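```bash
cat > h.py <<'E'
from workcell import bot, eyes, spotter
import cv2, numpy as np
from scipy.spatial.transform import Rotation as Ro
def plane(c,uv,z,k=None):
    k=k or eyes.calibration(c); R=cv2.Rodrigues(np.array(k['rvec']))[0]; C=-R.T@np.array(k['tvec']).ravel()
    d=R.T@np.linalg.inv(np.array(k['camera_matrix']))@np.array([*uv,1.]); return C+d*(z-C[2])/d[2]
def delta(pos,Rt):
    "turn (tool rotvec, deg) and shift (tool axes, before turn) to a target"
    s=bot.get_state(); R=np.array(s['eef_rot'])
    print('now',np.round(s['position'],1),'turn',(Ro.from_matrix(R.T@Rt).as_rotvec(degrees=True)).round(1),'shift',(R.T@(np.array(pos)-s['position'])).round(1))
def down(yaw):
    "tool down, tool x along yaw (deg)"
    return (Ro.from_euler('z',yaw,degrees=True)*Ro.from_euler('x',180,degrees=True)).as_matrix()
E
python3 - <<'E'
from h import *
for n,p,h,z in [('mug',(207,235.5),(207.5,207),88),('milk',(288.5,241.8),(284,212),88),('caddy',(364.8,241.5),(362.8,206.2),38)]:
    P=plane('top',p,z);H=plane('top',h,45);d=H-P
    print(n,P.round(),H.round(),np.linalg.norm(d).round(1),'yaw',np.degrees(np.arctan2(d[1],d[0])).round(1))
s=bot.get_state();print(Ro.from_matrix(s['eef_rot']).as_euler('xyz',degrees=True),s['joint_positions'])
for n,uv in [('milk',(316,240)),('caddy',(378,214)),('mug',(237,268))]:
    print(n,'scene',plane('scene',uv,38 if n=='caddy' else 88).round())
E
```

```text
mug [473. 131.  88.] [539. 139.  45.] 79.1 yaw 6.7
milk [458. -38.  88.] [525. -30.  45.] 80.6 yaw 6.8
caddy [ 459. -206.   38.] [ 536. -203.   45.] 77.5 yaw 2.0
[-1.79998716e+02 -4.03970692e-04  1.72909839e+01] [-7.76022179e+01  7.47259392e+00  8.52685828e+01  2.93326368e-04
  8.72601369e+01 -4.89321575e+00]
milk scene [411.  32.  88.]
caddy scene [ 465. -214.   38.]
mug scene [429. 179.  88.]
```

Run:
```python
from h import *
k=eyes.calibration('scene');im=cv2.imread('pics/scene0.png')[190:290,200:400]
im=cv2.resize(im,None,fx=4,fy=4,interpolation=cv2.INTER_CUBIC)
for p in [(473,131,88),(458,-38,88),(459,-206,38),(459,-38,38),(539,139,45),(525,-30,45),(536,-203,45)]:
    u=cv2.projectPoints(np.array([p],float),np.array(k['rvec']),np.array(k['tvec']),np.array(k['camera_matrix']),None)[0].ravel(); print(p,u.round(1))
    cv2.circle(im,tuple(int(x) for x in (u-[200,190])*4),4,(255,255,0),1)
cv2.imwrite('pics/z2.png',im)
```

```text
(473, 131, 88) [244.4 246. ]
(458, -38, 88) [324.1 218.1]
(459, -206, 38) [378.3 216. ]
(459, -38, 38) [322.6 242.3]
(539, 139, 45) [217.9 255.3]
(525, -30, 45) [294.8 228.1]
(536, -203, 45) [348.9 202.1]
```

View pics/z2.png

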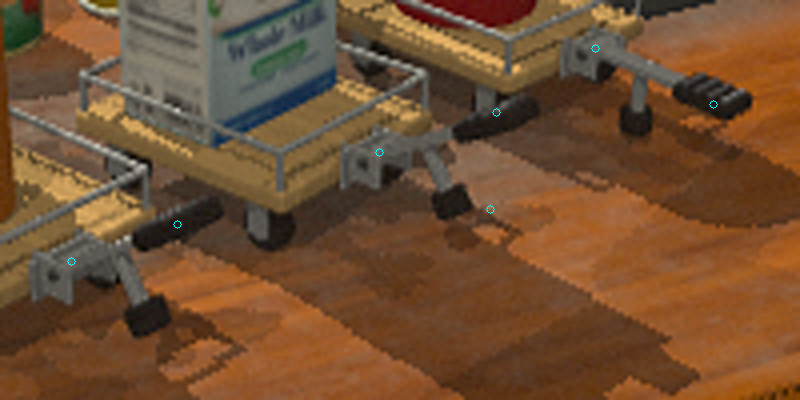

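Projecting the estimates into the scene view puts them on the raised milk and mug pedals (zoom px 496,112 and 177,224) and on the level caddy pedal (713,104). The low black blocks are brake shoes. I'll swing across close to the robot with the fingers shut.

```bash
python3 -m pendant '[[[0,0,0,35.4,-45.4,0,-1],[0,0,0,35.4,-45.4,0,-1],[0,0,0,35.4,-45.4,0,-1],[0,0,0,35.4,-45.4,0,-1],[0,0,0,35.4,-45.4,0,-1],[0,0,0,35.4,-45.4,0,-1],[0,0,5,0,0,0,-1],[0,0,5,0,0,0,-1]]]' 30
python3 - <<'E'
from h import *
delta((450,-38,150),down(7))
E
```

```text
time_s: 1.5
position: [300.7, -248.9, 219.0]
eef_rot: [[0.992, 0.126, 0.001], [0.126, -0.992, -0.001], [0.001, 0.001, -1.0]]
contact_force: [-1.4, 0.3, 0.9]
gripper_width: 0.19
gripper_force: 0.0
now [ 300.7 -248.9  219. ] turn [ 0.1 -0.   0.3] shift [ 174.7 -190.4   68.9]
```

```bash
python3 -m pendant '[[[0,0,0,35,-38,14,-1],[0,0,0,35,-38,14,-1],[0,0,0,35,-38,14,-1],[0,0,0,35,-38,14,-1],[0,0,0,35,-38,13,-1],[0,0,0,0,0,0,-1]]]'
python3 - <<'E'
from h import *
k=eyes.calibration('wrist');im=eyes.capture('wrist');cv2.imwrite('pics/w1.png',im)
for q in ['milk_pedal']:
    for d in spotter.cut_out('wrist',q)[:2]:
        v,u=np.nonzero(d['mask']); print(d['p'],d['extent'],plane('wrist',(u.mean(),v.mean()),88,k))
for p in [(458,-38,88),(525,-30,45)]: print(cv2.projectPoints(np.array([p],float),np.array(k['rvec']),np.array(k['tvec']),np.array(k['camera_matrix']),None)[0].ravel())
E
```

```text
time_s: 2.25
position: [449.9, -36.1, 148.4]
eef_rot: [[0.991, 0.131, -0.002], [0.131, -0.991, 0.001], [-0.002, -0.001, -1.0]]
contact_force: [-0.5, -0.3, 0.3]
gripper_width: 0.008
gripper_force: 0.0
0.65 [264.5, 107.0, 296.9, 231.1] [481.30862166 -33.78579379  88.        ]
[279.82248727 212.39747677]
[280.53186751 117.3794162 ]
```

View pics/w1.png

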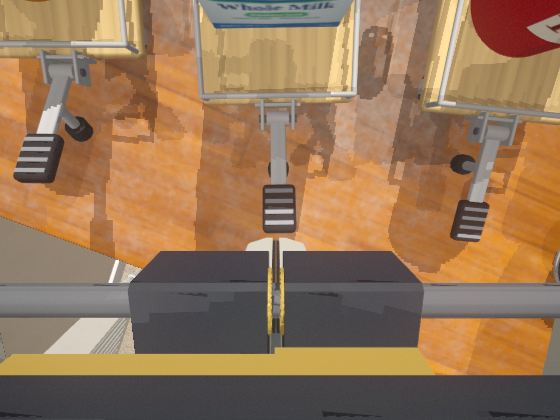

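The milk pedal is centred at px (279,208) in the wrist view, within a few mm of the prediction, so I'll push down.

```bash
python3 -m pendant '[[[0,0,0,5,1,30,-1],[0,0,0,0,0,15,-1],[0,0,0,0,0,12,-1],[0,0,0,0,0,12,-1],[0,0,0,0,0,12,-1],[0,0,0,0,0,10,-1],[0,0,0,0,0,7,-1],[0,0,0,0,0,0,-1]]]'
```

```text
time_s: 3.35
position: [454.3, -39.1, 50.9]
eef_rot: [[0.992, 0.127, -0.001], [0.127, -0.992, 0.0], [-0.001, -0.001, -1.0]]
contact_force: [-0.5, -0.1, 0.0]
gripper_width: 0.012
gripper_force: 0.0
```

```bash
python3 -m pendant '[[[0,0,0,0,0,4,-1],[0,0,0,0,0,0,-1]]]';python3 -m pendant '[[[0,0,0,0,0,3,-1],[0,0,0,0,0,0,-1]]]'; python3 -m pendant '[[[0,0,0,0,0,2,-1],[0,0,0,0,0,0,-1]]]'
```

```text
time_s: 3.6
position: [454.9, -39.3, 47.6]
eef_rot: [[0.992, 0.127, 0.0], [0.127, -0.992, 0.0], [0.0, 0.0, -1.0]]
contact_force: [-0.1, 0.0, -0.1]
gripper_width: 0.002
gripper_force: 0.0
time_s: 3.85
position: [455.0, -39.3, 44.7]
eef_rot: [[0.992, 0.127, 0.0], [0.127, -0.992, -0.0], [0.0, 0.0, -1.0]]
contact_force: [0.6, 0.9, 1.8]
gripper_width: 0.004
gripper_force: 0.5
time_s: 4.1
position: [455.2, -39.3, 44.1]
eef_rot: [[0.992, 0.127, 0.0], [0.127, -0.992, -0.0], [0.0, 0.0, -1.0]]
contact_force: [-7.6, 1.3, 16.5]
gripper_width: 0.008
gripper_force: 8.6
```

```bash
python3 -m pendant '[[[0,0,0,0,0,1,-1],[0,0,0,0,0,0,-1],[0,0,0,0,0,-30,-1],[0,0,0,0,0,-60,-1],[0,0,0,0,0,-30,-0.4],[0,0,0,5,55,0,0.3],[0,0,0,5,55,0,0.3],[0,0,5.3,5,55,0,0.3]]]' 30
python3 - <<'E'
from h import *
im=eyes.capture('wrist');k=eyes.calibration('wrist');cv2.imwrite('pics/w2.png',im)
for d in spotter.cut_out('wrist','caddy_pedal')[:2]:
    v,u=np.nonzero(d['mask']); print(d['p'],d['extent'])
for p in [(459,-206,38),(536,-203,45)]: print(cv2.projectPoints(np.array([p],float),np.array(k['rvec']),np.array(k['tvec']),np.array(k['camera_matrix']),None)[0].ravel())
print(bot.get_state()['position'])
E
```

```text
time_s: 5.1
position: [490.8, -202.7, 161.7]
eef_rot: [[0.999, 0.034, 0.0], [0.034, -0.999, -0.0], [0.0, 0.0, -1.0]]
contact_force: [0.5, 0.1, 0.9]
gripper_width: 0.384
gripper_force: 0.0
0.87 [263.2, 148.8, 289.6, 256.3]
0.19 [59.7, 152.2, 117.8, 250.2]
[271.39389723 237.38266791]
[269.77873551 154.77059726]
[ 490.65855977 -205.72572149  161.18737735]
```

View pics/w2.png

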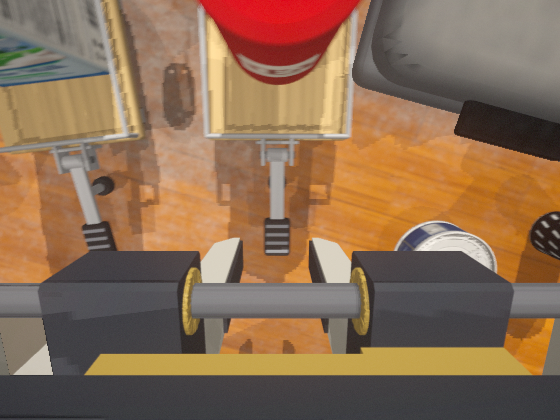

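The caddy pedal is at px (277,237) against a predicted (271,237), so it lies about 5 mm further right, at y≈-211. Next I'll align and descend.

```bash
python3 -m pendant '[[[0,0,0,-31,4.2,0,0.3],[0,0,0,0,0,40,0.3],[0,0,0,0,0,40,0.3],[0,0,0,0,0,30,0.3],[0,0,0,0,0,20,0.3],[0,0,0,0,0,10,0.3],[0,0,0,0,0,0,0.3]]]'
python3 - <<'E'
from h import *
im=eyes.capture('wrist');cv2.imwrite('pics/w3.png',im)
E
```

```text
time_s: 6.08
position: [459.3, -205.8, 21.2]
eef_rot: [[0.999, 0.035, -0.001], [0.035, -0.999, 0.001], [-0.001, -0.001, -1.0]]
contact_force: [0.4, -0.1, 0.2]
gripper_width: 0.649
gripper_force: 0.0
```

View pics/w3.png

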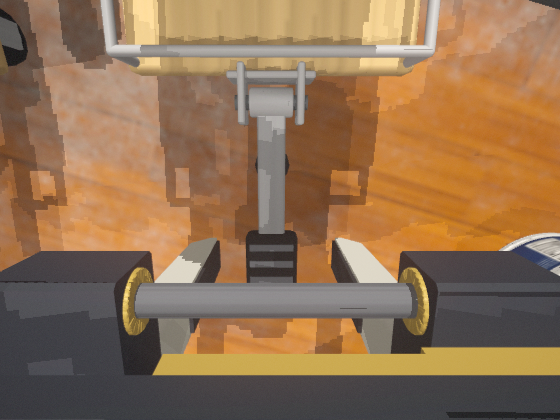

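The pedal (px 272, rows 232–285) sits between the fingers, whose midpoint is at px ~277. I'll nudge 1.5 mm and close.

```bash
python3 -m pendant '[[[0,0,0,0,-1.5,0,0.0],[0,0,0,0,0,0,-0.6],[0,0,0,0,0,0,-1],[0,0,0,0,0,0,-1],[0,0,0,0,0,0,-1],[0,0,0,0,0,0,-1]]]' 25
```

```text
time_s: 6.88
position: [459.7, -203.9, 21.6]
eef_rot: [[0.999, 0.035, -0.0], [0.035, -0.999, 0.002], [0.0, -0.002, -1.0]]
contact_force: [-0.6, 4.8, 1.6]
gripper_width: 0.254
gripper_force: 25.0
```

```bash
python3 -m pendant '[[[0,0,0,-0.2,0,-6.5,-1],[0,0,0,0.4,0,-6.5,-1],[0,0,0,1,0,-6.5,-1],[0,0,0,1.5,0,-6.4,-1],[0,0,0,0,0,0,-1]]]'
```

```text
time_s: 7.5
position: [462.0, -203.9, 47.7]
eef_rot: [[0.999, 0.035, -0.001], [0.035, -0.999, 0.002], [-0.001, -0.002, -1.0]]
contact_force: [-1.3, 6.5, 0.4]
gripper_width: 0.253
gripper_force: 25.0
```

```bash
python3 -m pendant '[[[0,0,0,2.1,0,-6.2,-1],[0,0,0,2.6,0,-6.0,-1],[0,0,0,3.1,0,-5.7,-1],[0,0,0,0,0,0,-1]]]'
```

```text
time_s: 8.0
position: [469.7, -203.7, 65.7]
eef_rot: [[0.999, 0.035, -0.001], [0.035, -0.999, 0.002], [-0.001, -0.002, -1.0]]
contact_force: [-1.4, 8.8, 0.2]
gripper_width: 0.254
gripper_force: 25.0
```

```bash
python3 -m pendant '[[[0,0,0,1.7,0,-2.6,-1],[0,0,0,0,0,0,-1]]]';python3 -m pendant '[[[0,0,0,1,0,-1.5,-1],[0,0,0,0,0,0,-1]]]'; python3 -m pendant '[[[0,0,0,1,0,-1.5,-1],[0,0,0,0,0,0,-1]]]'
```

```text
time_s: 8.25
position: [471.0, -203.6, 67.8]
eef_rot: [[0.999, 0.035, -0.002], [0.035, -0.999, 0.002], [-0.002, -0.002, -1.0]]
contact_force: [-1.5, 6.7, -3.3]
gripper_width: 0.254
gripper_force: 25.0
time_s: 8.5
position: [471.8, -203.5, 69.0]
eef_rot: [[0.999, 0.035, -0.003], [0.035, -0.999, 0.002], [-0.003, -0.002, -1.0]]
contact_force: [-1.5, 5.8, -5.3]
gripper_width: 0.257
gripper_force: 25.0
time_s: 8.75
position: [472.8, -203.5, 70.4]
eef_rot: [[0.999, 0.035, -0.003], [0.035, -0.999, 0.002], [-0.003, -0.002, -1.0]]
contact_force: [-1.8, 6.2, -6.1]
gripper_width: 0.256
gripper_force: 25.0
```

```bash
python3 -m pendant '[[[0,0,0,0,0,0,-1],[0,0,0,0,0,0,-1],[0,0,0,0.7,0,-1.5,-1],[0,0,0,0,0,0,-1]]]' 45;python3 -m pendant '[[[0,0,0,0.7,0,-1.5,-1],[0,0,0,0,0,0,-1]]]'; python3 -m pendant '[[[0,0,0,0,0,-1.5,-1],[0,0,0,0,0,0,-1]]]'
```

```text
time_s: 9.25
position: [473.5, -203.5, 71.5]
eef_rot: [[0.999, 0.035, -0.003], [0.035, -0.999, 0.002], [-0.003, -0.002, -1.0]]
contact_force: [-0.3, 5.3, -10.2]
gripper_width: 0.254
gripper_force: 45.0
time_s: 9.5
position: [473.5, -203.4, 71.8]
eef_rot: [[0.999, 0.035, -0.004], [0.035, -0.999, 0.002], [-0.004, -0.002, -1.0]]
contact_force: [2.5, 2.4, -25.1]
gripper_width: 0.253
gripper_force: 45.0
time_s: 9.75
position: [473.5, -203.4, 72.1]
eef_rot: [[0.999, 0.035, -0.004], [0.035, -0.999, 0.002], [-0.004, -0.002, -1.0]]
contact_force: [8.6, 0.2, -36.6]
gripper_width: 0.252
gripper_force: 45.0
```

The lift force climbed to 37 N with the tool barely moving, so the pedal is at its upper stop. I'll release it and retreat.

```bash
python3 -m pendant '[[[0,0,0,0,0,1,-0.2],[0,0,0,0,0,0,0.2],[0,0,0,0,0,0,0.2],[0,0,0,0,0,0,0.2],[0,0,0,0,0,-30,0.2],[0,0,0,0,0,-50,0.2],[0,0,0,-55,0,-30,0.2],[0,0,0,-55,0,0,0.2]]]'; python3 -m pendant '[[[0,0,0,-25,50,0,0.2],[0,0,0,-25,50,0,0.2],[0,0,0,0,0,0,0.2]]]'
python3 - <<'E'
from h import *
out=[]
a=eyes.capture('scene')[190:290,200:400];b=eyes.capture('top')[185:265,190:390]
cv2.imwrite('pics/end.png',cv2.resize(np.vstack([a,b]),None,fx=3.2,fy=3.2,interpolation=cv2.INTER_CUBIC))
E
```

```text
time_s: 10.75
position: [366.1, -209.4, 188.0]
eef_rot: [[0.999, 0.036, 0.005], [0.036, -0.999, -0.004], [0.004, 0.004, -1.0]]
contact_force: [-1.0, -0.8, 0.5]
gripper_width: 0.597
gripper_force: 0.0
time_s: 11.12
position: [317.3, -312.8, 185.2]
eef_rot: [[1.0, 0.03, 0.0], [0.03, -1.0, -0.002], [0.0, 0.002, -1.0]]
contact_force: [0.1, 0.2, 0.0]
gripper_width: 0.6
gripper_force: 0.0
```

View pics/end.png

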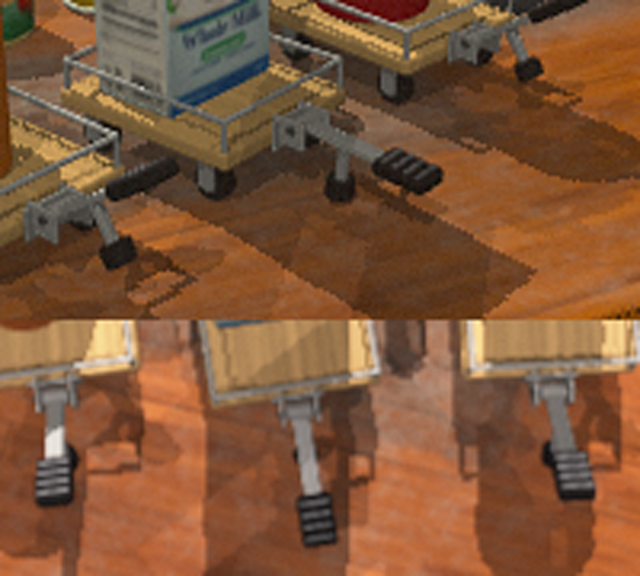

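The milk pedal is down (scene crop 410,170), the caddy pedal is up (550,8) and the mug pedal is unchanged (140,180). The arm is clear, so I'm handing in.

```bash
python3 -c "
from workcell import bot
print(bot.finish_job())"
```

```text
the job is handed in; nothing more can be done
None
```

The milk tray's brake is locked (pedal pushed down to its stop), then the caddy tray's brake was released (pedal lifted to its stop), the mug's brake was left alone, and the job was handed in at about 11 s with the arm clear.

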